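# Ready to peel over the empty dish

## Robot

A 7-joint arm with a two-finger parallel gripper is mounted at the origin on a cart in front of the work surface, level with it; the furniture and walls round the work are solid. World frame = base frame: x ahead of the robot, y to its left, z up, the work surface at z = 0. Lengths are in m, angles in rad, forces in N, time in s.
With the tool pointing down it reaches from about 0.4 to 0.9 m from the base axis. Payload 5.6 kg.
Tool frame: the origin (TCP) lies midway between the tips of the shut fingers; the grasp point (between the pads) lies 19 mm behind it (r.pinch_z is the distance from the TCP to the grasp point, in m); z points along the fingers, y is the line along which they close (so a half turn about z gives the same grasp; the last joint's range is limited). The gripper opens to 92 mm and grips with 3 to 60 N. Pads are 20 mm wide; open, the fingers measure 128 mm over their backs; the gripper's body (75 mm by 189 mm) begins 69 mm behind the grasp point.
Start: joints at [-1.274, 0.468, -0.012, 1.603, 0.006, 1.071, -0.056], TCP at [0.217, 0.613, 0.215] pointing down, gripper open.
Joint ranges: [-2.53, 2.53], [-0.31, 2.02], [-1.57, 1.55], [0.28, 2.44], [-1.29, 4.43], [0.15, 1.84], [-2.92, 2.92]. Speed limits (rad/s): [2.57, 2.57, 3.14, 3.14, 3.14, 3.14, 3.14].

## Interface

Orientations are given as a unit quaternion [w, x, y, z].
In Python, from cell import r gives the robot as it stands.
- The arm moves only by the tool apply_moves, never from a script. Its argument "plan" is a list of rows, each a list of 7 numbers: the shift along the tool's x, y, z in mm, then the turn, a rotation vector about the tool's x, y, z in degrees, then the opening, from 0 (shut) to 1 (fully open). A call has 1 to 20 rows; each row is the pose to reach, as a shift and turn from the pose commanded when the call began, along the tool's axes at that moment; what a row does not reach only later rows make up. A row lasts 1/10 s, in which the tool goes at most 50 mm and 8.59 degrees, less where a joint would pass 70% of its speed; a pose out of reach is approached as far as the arm can. A call with a gripper value outside its range is refused whole. The fingers move at their own pace and stop on an object; "newtons" is the grip in N (left out, the last holds). Time passes only in rows, so rows that repeat a pose let the fingers close. It gives the time, the measured TCP pose, the force, the opening and the grip force at its end, in the units of the state.
- r.get_state(): the state, without advancing time (a new reading comes with each control period).
- r.capture(name): name is "scene" or "side" or "wrist"; returns the picture (480x640x3 uint8, red, green, blue); there is no depth.
- r.camera_params(name): a dict with "fx", "fy", "cx", "cy" (pixels), "distortion" ([k1, k2, p1, p2, k3] as OpenCV has them; the pictures are not rectified), "T" (4x4, takes a point from camera to world coordinates); the wrist camera has in their place "mount" (4x4, takes a point from camera to tool coordinates, whose origin is the TCP and whose axes are the flange's). Camera axes: x right, y up, looking along -z (the intrinsics and any distortion apply to the point x, -y, -z); pixel columns grow to the right and rows downward; lengths in m; the calibration is good to about 2 mm. A picture is of the moment at which its call begins: read the wrist's pose just before it. camera_params takes no time and is no camera call.
- r.sign_off(): hands the job in; it is judged then, once.
The state is a dict: "t": time; "joints": joint angles; "joint_velocities": joint speeds; "joint_efforts": joint torques, N m; "ee_pos": TCP position; "ee_rot": TCP orientation; "wrist_force": force on the tool from outside, world axes, zero at the start; "moment": the same for the moment, N m; "grip_width": finger opening in m; "finger_force": force on a finger pad.
Only numpy, scipy, OpenCV 4.12 (cv2) and the standard library are available. Lean on these libraries where they do the work, as an engineer would, in place of code of your own. Each camera call takes 0.05 s, during which the arm holds its last target. There are 200 camera calls.

## Task

I am about to peel the lemon and need somewhere for the peel to fall. Draw the peeler out of the slot of its wooden stand, turn it level and hold it with its blade over the middle of the empty one of the two small dishes (not the one with the lemon in it), about 15 cm above the worktop. Finish while still holding it there, still and level, and do not disturb the lemon, the garlic or the tomato.

Things in the scene. Friction and masses are not known exactly. Their poses are not given: they have to be found in the camera images.
- peeler_handle (a point): Middle of the peeler's black handle (peeler 170 mm long, 80 g). Its x axis runs from handle to blade tip, y across the width, z the thickness. Handle: x -55 to +50 mm of this point, 24 mm wide (y), 17 thick (z); blade 14 x 6 mm, on to the tip at x +115. At the start the handle slopes bare out of the stand, 49 degrees above level, its end towards the robot; grip it across y from above.
- peeler_blade (a point): Middle of the peeler's blade, 80 mm ahead of the handle point along the peeler's x axis; same axes.
- slot_mouth (a point): Mid lower edge of the slot's mouth in the stand, a fixed block of light wood, 74 mm wide, up to 130 mm high, foot 150 x 90 mm. Axes: x level, the way the slot runs into the block seen from above; y across; z up. The slot is 62 mm deep, 20 wide, 8 high, with some play; it slopes 56 degrees down towards +x. The peeler comes out along its own -x and is free after 70 mm.
- dish_1_centre (a point): One of two alike small off-white round dishes, 95 mm wide at the rim, 45 mm high, standing fast on the worktop; this is the point on its axis half-way up. One dish holds the lemon, the other is empty; which is which changes.
- dish_2_centre (a point): The other dish, the same size and point.
- lemon_centre (a point): Centre of the lemon (yellow, 78 x 55 x 56 mm), which lies in one of the two dishes and stands about 25 mm above its rim.
- garlic_1: Garlic bulb, 60 mm wide and 59 mm high, loose on the worktop; origin at the centre of its underside. To be left alone.
- tomato_1: Tomato, 65 mm wide and 66 mm high, loose on the worktop; origin at the centre of its underside. To be left alone.
Not all that is in view belongs to the job. Of the things that look like the part that bears slot_mouth, the largest one is meant.

How it is judged:
By the outcome, as a careful person would: the job done as asked, in the order asked, and still so for the second after the job is handed in, while the arm keeps its last pose, push and grip.
It also fails if it takes over 35 s, if anything falls off the work surface, if the arm or the gripper's body presses on something with over 40 N, if the wrist force passes 120 N, or if a joint passes its speed limit or range.

## Working session

There is one attempt and no reset: what is moved stays moved. The work goes in short steps, Python scripts to look and compute and a tool call to move; the robot and the scene stay as the last step left them, time stands still between calls to the robot, and variables do not carry over. Pictures are saved under pics/ and viewed, at most 10 in all, crops included, and the job is handed in when it is done.

Besides the shell and the picture viewer there is one more tool, called after "Call:" as name(argument=value, ...), one argument or row to a line, values as JSON. apply_moves: Moves the arm, as the interface text tells. Its arguments: {"type":"object","properties":{"plan":{"type":"array"},"newtons":{"type":"number"}},"required":["plan"]}

```bash
mkdir -p pics
python3 - <<'E'
from cell import r
import cv2,numpy as np
for n in("scene","side"):
    im=r.capture(n); cv2.imwrite(f"pics/{n}0.png",im[:,:,::-1])
    p=r.camera_params(n); print(n,{k:np.round(np.array(v),4).tolist() for k,v in p.items()})
s=r.get_state(); print(s, r.pinch_z)
print(r.camera_params("wrist"))
E
```

```text
scene {'fx': 506.5847, 'fy': 506.5847, 'cx': 319.2773, 'cy': 241.4077, 'distortion': [-0.0767, 0.0, 0.0, 0.0, 0.0], 'T': [[0.3451, 0.5016, -0.7933, -0.4303], [-0.9384, 0.2021, -0.2804, -0.4047], [0.0197, 0.8412, 0.5404, 0.7826], [0.0, 0.0, 0.0, 1.0]]}
side {'fx': 522.5239, 'fy': 522.5239, 'cx': 321.3962, 'cy': 240.1373, 'distortion': [-0.0482, 0.0, 0.0, 0.0, 0.0], 'T': [[-0.7977, -0.2669, 0.5407, 1.1269], [0.603, -0.3594, 0.7122, 0.7323], [0.0043, 0.8942, 0.4476, 0.6244], [0.0, 0.0, 0.0, 1.0]]}
{'t': 0.1, 'joints': array([-1.27402748,  0.46828344, -0.01158896,  1.60352034,  0.00602562,
        1.07140682, -0.05629668]), 'joint_velocities': array([ 0.00053036, -0.00365043,  0.0010513 , -0.00275664,  0.00066682,
        0.00069079,  0.00068864]), 'joint_efforts': array([ 6.80368412e-04, -5.21648991e+01, -1.27195250e-02, -2.44373506e+01,
       -5.68252488e-02,  1.40130727e-02,  9.23963080e-05]), 'ee_pos': array([0.21652964, 0.61232022, 0.21374392]), 'ee_rot': array([-6.26769171e-05,  1.69098582e-01,  9.85598824e-01, -7.89694308e-04]), 'wrist_force': array([ 0.07428303, -0.1656802 , -0.13898062]), 'moment': array([ 0.01825649,  0.02091629, -0.0125827 ]), 'finger_force': 0.0, 'grip_width': 0.0922418852875951} 0.0187
{'fx': 398.2074245494885, 'fy': 398.2074245494885, 'cx': 313.6051298699999, 'cy': 246.52308320111777, 'distortion': array([-0.00562501,  0.        ,  0.        ,  0.        ,  0.        ]), 'mount': array([[-1.65773152e-03,  9.66223249e-01,  2.57701154e-01,
         7.20936931e-02],
       [ 9.99998074e-01,  1.87245091e-03, -5.87802078e-04,
        -1.31986755e-05],
       [-1.05048080e-03,  2.57699684e-01, -9.66224492e-01,
        -1.69112439e-01],
       [ 0.00000000e+00,  0.00000000e+00,  0.00000000e+00,
         1.00000000e+00]])}
```

View pics/scene0.png

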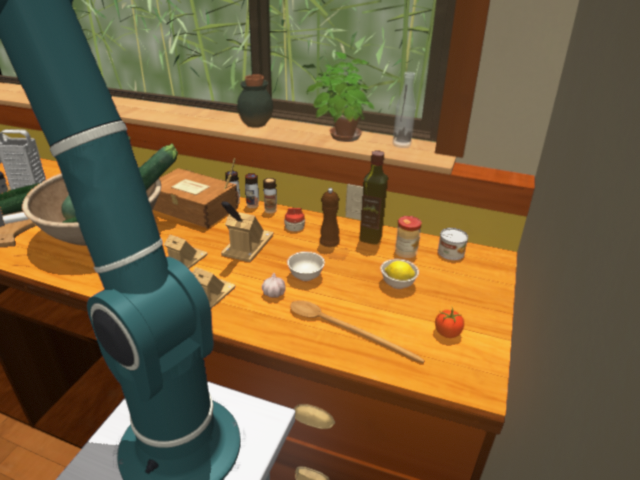

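View pics/side0.png

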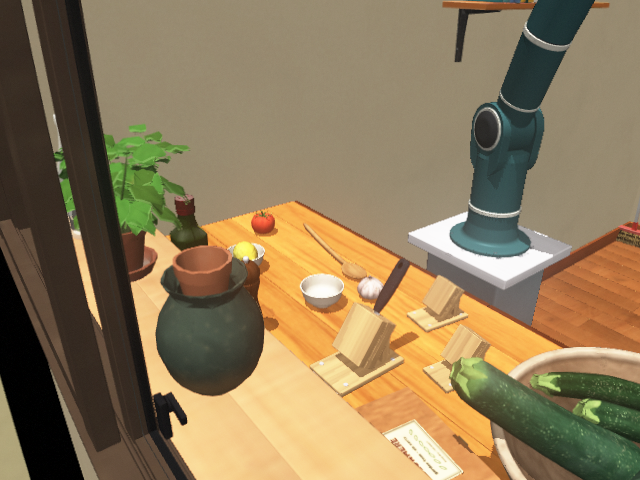

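Scene view: peeler and big stand at (245,235), with the black handle at (232,212). Two smaller empty stands sit at (183,250) and (212,287). The empty dish is at (306,266), and the lemon dish at (399,273). Side view: handle at (393,285), big stand at (358,345), small stands at (438,303) and (460,358), empty dish at (322,291). The handle candidates are the black handle in the big stand, the wooden spoon at (360,330) and the bottle and grinder. I choose the black handle in the largest stand and check it in a close crop.

```bash
cat > h.py <<'E'
from cell import r
import cv2,numpy as np
from scipy.spatial.transform import Rotation as R
def tool(s):
    q=s["ee_rot"];T=np.eye(4);T[:3,:3]=R.from_quat([q[1],q[2],q[3],q[0]]).as_matrix();T[:3,3]=s["ee_pos"];return T
def camT(n,s=None):
    p=r.camera_params(n)
    return p, (p["T"] if "T" in p else tool(s)@p["mount"])
def K(p): return np.array([[p["fx"],0,p["cx"]],[0,p["fy"],p["cy"]],[0,0,1.]])
def ray(n,uv,s=None):
    p,T=camT(n,s); T=np.array(T)
    u=cv2.undistortPoints(np.array([[uv]],float),K(p),np.array(p["distortion"]))[0,0]
    d=T[:3,:3]@np.array([u[0],-u[1],-1]); return T[:3,3],d/np.linalg.norm(d)
def plane(n,uv,z,s=None):
    o,d=ray(n,uv,s); return o+d*(z-o[2])/d[2]
def tri(*rays):
    A=sum(np.eye(3)-np.outer(d,d) for o,d in rays);b=sum((np.eye(3)-np.outer(d,d))@o for o,d in rays)
    x=np.linalg.solve(A,b);return x,[np.linalg.norm((np.eye(3)-np.outer(d,d))@(x-o)) for o,d in rays]
def proj(n,X,s=None):
    p,T=camT(n,s);c=np.linalg.inv(T)@np.r_[X,1]
    return cv2.projectPoints(np.array([[c[0],-c[1],-c[2]]]),np.zeros(3),np.zeros(3),K(p),np.array(p["distortion"]))[0].ravel()
E
python3 - <<'E'
import cv2,numpy as np
a=cv2.imread("pics/scene0.png")[190:270,200:330];b=cv2.imread("pics/side0.png")[245:395,290:450]
a=cv2.resize(a,(780,480))[:, :420];b=cv2.resize(b,(380,356))
o=np.zeros((480,800,3),np.uint8);o[:,:420]=a;o[:356,420:]=b;cv2.imwrite("pics/crop.png",o)
E
```

```text
(no output)
```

View pics/crop.png

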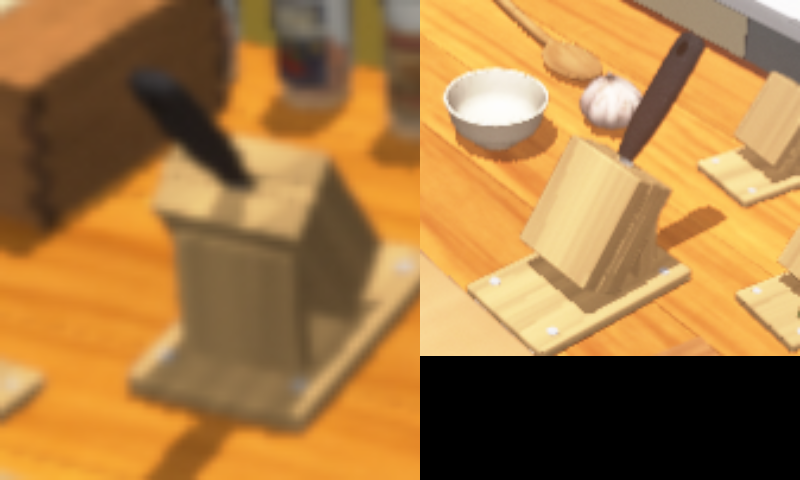

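The crop confirms it: the black handle slopes out of the largest stand. The end is near scene px (224,203), and the front near (241,221). In the side view they are near (404,261) and (376,310).

```bash
cat > m.py <<'E'
from h import *
def comp(n,box,f):
    im=cv2.imread(f"pics/{n}.png");x0,y0,x1,y1=box
    hsv=cv2.cvtColor(im,cv2.COLOR_BGR2HSV);m=np.zeros(im.shape[:2],np.uint8);m[y0:y1,x0:x1]=f(im.astype(int),hsv)[y0:y1,x0:x1]
    _,l,st,c=cv2.connectedComponentsWithStats(m);k=1+np.argmax(st[1:,4]);ys,xs=np.where(l==k);return np.c_[xs,ys].astype(float)
def ends(P):
    c=P.mean(0);v=np.linalg.svd(P-c,full_matrices=False)[2][0]
    if v[1]<0:v=-v
    t=(P-c)@v;return c+v*(t.min()-.5),c+v*(t.max()+.5),c
E
python3 - <<'E'
from m import *
a=comp("scene0",(215,195,248,226),lambda i,h:i.max(2)<62)
b=comp("side0",(365,250,415,318),lambda i,h:i.max(2)<95)
ea,eb=ends(a),ends(b);print(len(a),ea,len(b),eb)
P=[]
for k in (0,1,2):
    x,e=tri(ray("scene",ea[k]),ray("side",eb[k]));P.append(x);print(k,x.round(4),np.round(e,4))
d=P[1]-P[0];print(np.linalg.norm(d),"elev",np.degrees(np.arcsin(d[2]/np.linalg.norm(d))),"yaw",np.degrees(np.arctan2(d[1],d[0])))
white=lambda i,h:(h[...,1]<70)&(h[...,2]>110)
for nm,sc,sd in(("empty",(280,245,332,285),(295,268,348,312)),):
    for n,bx in(("scene",sc),("side",sd)):
        p=comp(n+"0",bx,white);print(nm,n,p.min(0),p.max(0),p.mean(0))
E
```

```text
132 (array([222.42726692, 201.86416039]), array([240.57491647, 220.13367079]), array([230.6969697 , 210.18939394])) 51 (array([402.80491044, 258.91598037]), array([396.67724626, 268.64703807]), array([399.52941176, 264.11764706]))
0 [0.5274 0.1851 0.1875] [0.0046 0.0046]
1 [0.5133 0.143  0.1481] [0.0073 0.0073]
2 [0.5223 0.1665 0.1689] [0.0007 0.0007]
0.05930533619817984 elev -41.615002966517004 yaw -108.58492288897214
empty scene [288. 252.] [323. 279.] [305.34896552 264.59862069]
empty side [300. 274.] [343. 305.] [321.5553379  288.19588639]
```

Run:
```python
from m import *
a=comp("scene0",(215,195,248,226),lambda i,h:i.max(2)<75)
b=comp("side0",(368,250,415,308),lambda i,h:i.max(2)<115)
ea,eb=ends(a),ends(b);print(len(a),ea,len(b),eb)
P=[]
for k in (0,1,2):
    x,e=tri(ray("scene",ea[k]),ray("side",eb[k]));P.append(x);print(k,x.round(4),np.round(e,4))
# axis as intersection of the two view planes
n=[np.cross(ray(c,e[0])[1],ray(c,e[1])[1]) for c,e in(("scene",ea),("side",eb))]
d=np.cross(*n);d/=np.linalg.norm(d);d*=-np.sign(d[2]);print("axis",d.round(3),"elev",np.degrees(np.arcsin(d[2])),"yaw",np.degrees(np.arctan2(d[1],d[0])),"len",np.linalg.norm(P[1]-P[0]))
for c,e in(("scene",ea),("side",eb)):
  for q in e[:2]:
    o,v=ray(c,q);# closest point on axis line
    A=np.c_[d,-v];t=np.linalg.lstsq(A,o-P[2],rcond=None)[0];print(c,(P[2]+t[0]*d).round(4))
# dish: rim ellipse extents on rim plane
for n,(x0,y0,x1,y1) in(("scene",(288,252,323,279)),("side",(300,274,343,305))):
  cx=(x0+x1)/2
  for z in(.045,):
    print(n,"rim centre via left/right",[plane(n,(u,y0+(y1-y0)*.38),z).round(4) for u in(x0-.5,cx,x1+.5)], "top",plane(n,(cx,y0-.5),z).round(4))
```

```text
159 (array([222.06611248, 201.20907038]), array([240.49560856, 220.21589593]), array([230.1509434 , 209.54716981])) 609 (array([406.25596889, 258.76586601]), array([376.26844705, 308.93832707]), array([391.9589491, 282.6863711]))
0 [0.5253 0.1876 0.1891] [0.002 0.002]
1 [0.5844 0.1771 0.1039] [0.0012 0.0012]
2 [0.555  0.1854 0.1505] [0.0013 0.0013]
axis [ 0.646  0.007 -0.763] elev -49.747578520151414 yaw 0.5965082798536602 len 0.10418186474688546
scene [0.519 0.185 0.193]
scene [0.6038 0.1859 0.0928]
side [0.5238 0.185  0.1874]
side [0.5897 0.1857 0.1095]
scene rim centre via left/right [array([0.5311, 0.019 , 0.045 ]), array([ 0.548 , -0.0233,  0.045 ]), array([ 0.5649, -0.0656,  0.045 ])] top [ 0.5934 -0.0054  0.045 ]
side rim centre via left/right [array([ 0.5937, -0.0456,  0.045 ]), array([ 0.5565, -0.0179,  0.045 ]), array([0.5192, 0.0099, 0.045 ])] top [ 0.5255 -0.0588  0.045 ]
```

```bash
cat >> h.py <<'E'
def goto(pos,Rm,s=None,pinch=True):
    """numbers of a move to grasp-point pos with tool rotation Rm"""
    s=s or r.get_state();T=tool(s);p=np.array(pos,float)+(Rm[:,2]*r.pinch_z if pinch else 0)
    d=T[:3,:3].T@(p-T[:3,3])*1e3;v=R.from_matrix(T[:3,:3].T@Rm).as_rotvec(degrees=True)
    print("shift",d.round(1),"turn",v.round(2),"tcp",p.round(4))
def rot(zdir,ydir):
    z=np.array(zdir,float);z/=np.linalg.norm(z);y=np.array(ydir,float);y-=z*(y@z);y/=np.linalg.norm(y);return np.c_[np.cross(y,z),y,z]
def cs(d): d=np.radians(d);return np.cos(d),np.sin(d)
E
python3 - <<'E'
from h import *
c,s=cs(30)
Rm=rot([-s,0,-c],[0,1,0]);g=np.array([.556,.184,.147])
goto(g-Rm[:,2]*.12,Rm)
for n,uv in(("garlic",(273,296)),("bowl near",(110,240)),("bowl right",(160,200)),("tomato",(449,335)),("lemondish",(399,288))): print(n,plane("scene",uv,0).round(3))
print(plane("scene",(160,200),.12).round(3),tri(ray("scene",(175,152)),ray("side",(468,375))))
E
```

```text
shift [-510.6 -273.8  -20.5] turn [  5.01  29.7  -19.05] tcp [0.6066 0.184  0.2347]
garlic [0.445 0.021 0.   ]
bowl near [0.501 0.561 0.   ]
bowl right [0.759 0.57  0.   ]
tomato [ 0.462 -0.404  0.   ]
lemondish [ 0.59 -0.26  0.  ]
[0.577 0.421 0.12 ] (array([0.70343973, 0.45172578, 0.20765955]), [np.float64(0.006805566974484309), np.float64(0.006805566974484367)])
```

Call:
apply_moves(
  plan=[
    [0,0,-120,0,0,0,1],
    [0,0,-120,0,0,0,1],
    [0,0,-120,0,0,0,1],
    [-230,-270,-110,2,12,-8,1],
    [-230,-270,-110,2,12,-8,1],
    [-230,-270,-110,2,12,-8,1],
    [-230,-270,-110,2,12,-8,1],
    [-230,-270,-110,2,12,-8,1],
    [-230,-270,-110,2,12,-8,1],
    [-230,-270,-110,2,12,-8,1],
    [-510,-274,-50,5,29.7,-19,1],
    [-510,-274,-50,5,29.7,-19,1],
    [-510,-274,-50,5,29.7,-19,1],
    [-510,-274,-50,5,29.7,-19,1],
    [-510,-274,-50,5,29.7,-19,1],
    [-510,-274,-50,5,29.7,-19,1],
    [-510,-274,-50,5,29.7,-19,1],
    [-510,-274,-50,5,29.7,-19,1],
    [-510,-274,-50,5,29.7,-19,1],
    [-510,-274,-50,5,29.7,-19,1],
  ],
)

```text
t: 2.1
ee_pos: [0.6054, 0.1857, 0.2658]
ee_rot: [-0.258, -0.001, 0.966, 0.001]
wrist_force: [-0.5, 1.0, 0.8]
grip_width: 0.0918
finger_force: 0.0
```

Run:
```python
from h import *
import pickle
s=r.get_state();im=r.capture("wrist");cv2.imwrite("pics/w1.png",im[:,:,::-1]);pickle.dump(s,open("w1.pkl","wb"))
print(s["t"],s["joints"].round(3),s["joint_velocities"].round(3));print(tool(s).round(3))
for X in([.5255,.186,.189],[.589,.186,.107]): print(proj("wrist",X,s))
```

```text
2.1 [-0.408  0.721  0.235  1.182 -0.255  1.771  1.399] [-0.002 -0.005  0.002  0.     0.002 -0.     0.001]
[[-0.867 -0.001 -0.499  0.605]
 [-0.002  1.     0.002  0.186]
 [ 0.499  0.003 -0.867  0.266]
 [ 0.     0.     0.     1.   ]]
[313.38352809 200.77394038]
[313.08772335 305.9038893 ]
```

View pics/w1.png

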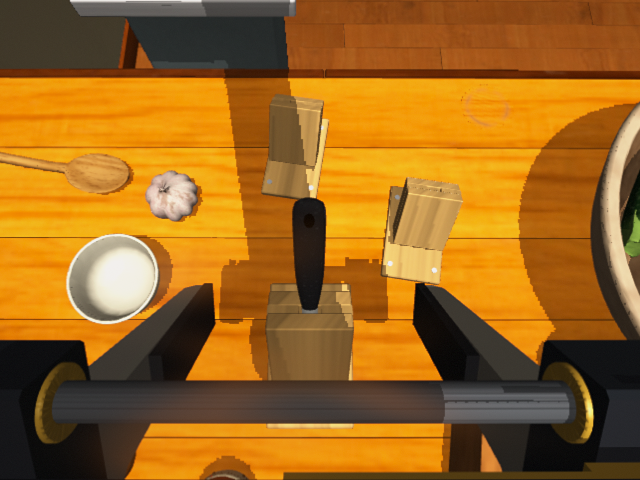

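Wrist view: handle runs from (309,198) to (310,310), nearly vertical in the picture, so its yaw is about 0. The empty dish is at (113,278), the garlic at (172,196), and the big stand under the handle at (310,330).

Run:
```python
from m import *
import pickle
s=pickle.load(open("w1.pkl","rb"))
w=ends(comp("w1",(285,190,335,320),lambda i,h:i.max(2)<75))
a=ends(comp("scene0",(215,195,248,226),lambda i,h:i.max(2)<75))
b=ends(comp("side0",(368,250,415,308),lambda i,h:i.max(2)<115))
print(w)
P=[]
for k in(0,1,2):
    x,e=tri(ray("scene",a[k]),ray("side",b[k]),ray("wrist",w[k],s));P.append(x);print(x.round(4),np.round(e,4))
d=P[1]-P[0];print(np.linalg.norm(d),np.degrees(np.arctan2(d[1],d[0])),np.degrees(np.arcsin(-d[2]/np.linalg.norm(d))))
nw=np.cross(ray("wrist",w[0],s)[1],ray("wrist",w[1],s)[1]);
for e in(49,):
    # yaw such that axis lies in the wrist view plane
    from scipy.optimize import brentq
    f=lambda y:nw@[np.cos(np.radians(e))*np.cos(y),np.cos(np.radians(e))*np.sin(y),-np.sin(np.radians(e))]
    print("yaw",np.degrees(brentq(f,-.6,.6)))
white=lambda i,h:(h[...,1]<75)&(h[...,2]>110)
for n,bx in(("w1",(50,225,172,330)),("scene0",(280,245,332,285)),("side0",(295,268,348,312))):
    p=comp(n,bx,white);c=n[:-1] if n!="w1" else "wrist"
    m=np.zeros((480,640),np.uint8);m[p[:,1].astype(int),p[:,0].astype(int)]=255
    ct=max(cv2.findContours(m,0,2)[0],key=len)[:,0]
    q=np.array([plane(c,t.astype(float),.045,s)[:2] for t in ct]).astype(np.float32)
    # keep contour half on camera's far side: rim only
    o=ray(c,ct[0].astype(float),s)[0][:2];u=q.mean(0)-o;u/=np.linalg.norm(u)
    q=q[(q-q.mean(0))@u>-.005]
    A=np.c_[2*q,np.ones(len(q))];z=np.linalg.lstsq(A,(q**2).sum(1),rcond=None)[0];print(n,"dish",z[:2].round(4),"r",np.sqrt(z[2]+z[0]**2+z[1]**2).round(4))
```

```text
(array([308.37376676, 197.43863014]), array([309.46201824, 310.50520117]), array([308.87548263, 249.56563707]))
[0.5232 0.1849 0.1891] [0.0034 0.0018 0.0024]
[0.5895 0.1808 0.1038] [0.0033 0.0039 0.0037]
[0.5523 0.1835 0.1507] [0.0018 0.0024 0.0018]
0.10805567436155127 -3.488919312008734 52.0809135361531
yaw 0.3391725976900527
w1 dish [ 0.5521 -0.0206] r 0.0461
scene0 dish [ 0.5488 -0.023 ] r 0.0444
side0 dish [ 0.5541 -0.0207] r 0.0458
```

Run:
```python
from h import *
c,s=cs(20)
Rm=rot([-s,0,-c],[0,1,0]);g=np.array([.557,.183,.146])
goto(g-Rm[:,2]*.06,Rm);goto(g,Rm)
```

```text
shift [-10.6  -2.8  87.4] turn [ 0.12 -9.9   0.11] tcp [0.5711 0.183  0.1848]
shift [-21.   -3.  146.5] turn [ 0.12 -9.9   0.11] tcp [0.5506 0.183  0.1284]
```

Call:
apply_moves(
  plan=[
    [-10.6,-2.8,87.4,0.1,-9.9,0.1,1],
    [-10.6,-2.8,87.4,0.1,-9.9,0.1,1],
    [-10.6,-2.8,87.4,0.1,-9.9,0.1,1],
    [-16,-3,117,0.1,-9.9,0.1,1],
    [-21,-3,146.5,0.1,-9.9,0.1,1],
    [-21,-3,146.5,0.1,-9.9,0.1,1],
    [-21,-3,146.5,0.1,-9.9,0.1,1],
    [-21,-3,146.5,0.1,-9.9,0.1,1],
  ],
)

```text
t: 2.95
ee_pos: [0.5531, 0.1822, 0.1293]
ee_rot: [-0.173, 0.001, 0.985, 0.0]
wrist_force: [-0.2, -0.4, 0.9]
grip_width: 0.0921
finger_force: 0.0
```

Run:
```python
from h import *
s=r.get_state();im=r.capture("wrist");cv2.imwrite("pics/w2.png",im[:,:,::-1])
print(s["joints"].round(3));print(tool(s).round(3))
```

```text
[-0.468  0.645  0.224  1.587 -0.235  1.27   1.412]
[[-0.94   0.002 -0.34   0.553]
 [ 0.001  1.     0.001  0.182]
 [ 0.34   0.    -0.94   0.129]
 [ 0.     0.     0.     1.   ]]
```

View pics/w2.png

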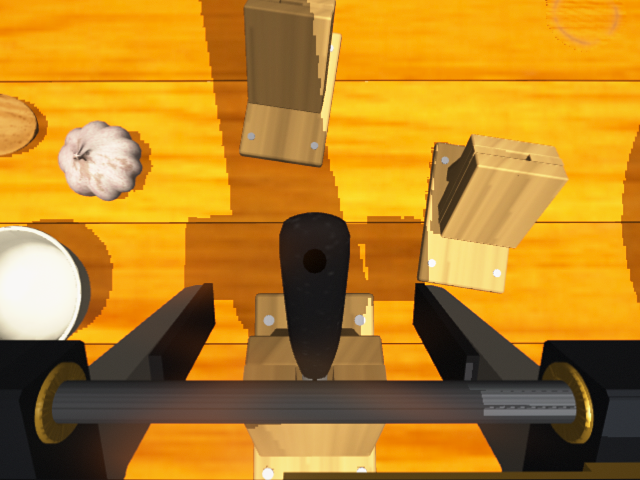

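Handle is centred between the fingers at column 314 (fingers at 214 and 414), with nothing in the way. Closing.

Call:
apply_moves(
  plan=[
    [0,0,0,0,0,0,0],
    [0,0,0,0,0,0,0],
    [0,0,0,0,0,0,0],
    [0,0,0,0,0,0,0],
    [0,0,0,0,0,0,0],
    [0,0,0,0,0,0,0],
    [0,0,0,0,0,0,0],
    [0,0,0,0,0,0,0],
    [0,0,0,0,0,0,0],
    [0,0,0,0,0,0,0],
  ],
  newtons=40,
)

```text
t: 4.0
ee_pos: [0.5511, 0.1819, 0.1272]
ee_rot: [-0.174, 0.001, 0.985, -0.0]
wrist_force: [-0.8, -0.3, 0.1]
grip_width: 0.022
finger_force: 40.0
```

Run:
```python
from h import *
s=r.get_state();T=tool(s)
for e in(50,):
    c,q=cs(e);print((T[:3,:3].T@np.array([-c,0,q])*10).round(2))
print(s["wrist_force"],s["moment"])
```

```text
[ 8.67 -0.01 -4.99]
[-0.8100961  -0.28349072  0.06137103] [ 0.15267404 -0.32104602  0.05458299]
```

Call:
apply_moves(
  plan=[
    [8.7,0,-5,0,0,0,0],
    [17.3,0,-10,0,0,0,0],
    [26,0,-15,0,0,0,0],
  ],
)

```text
t: 4.3
ee_pos: [0.5313, 0.1818, 0.1511]
ee_rot: [-0.174, 0.001, 0.985, -0.0]
wrist_force: [-0.3, -0.6, -0.5]
grip_width: 0.0219
finger_force: 40.0
```

Small forces; continue out.

Call:
apply_moves(
  plan=[
    [10,0,-5.8,0,0,0,0],
    [20,0,-11.5,0,0,0,0],
    [30,0,-17.3,0,0,0,0],
    [40,0,-23,0,0,0,0],
    [50,0,-28.8,0,0,0,0],
    [60,0,-34.5,0,0,0,0],
    [69,0,-40,0,0,0,0],
    [69,0,-40,0,0,0,0],
  ],
)

```text
t: 5.1
ee_pos: [0.4806, 0.1823, 0.2128]
ee_rot: [-0.174, 0.001, 0.985, 0.0]
wrist_force: [-0.8, 0.4, -1.1]
grip_width: 0.022
finger_force: 40.0
```

Run:
```python
from h import *
s=r.get_state();print(s["joints"].round(3),tool(s).round(3))
ims=[r.capture(n)[:,:,::-1] for n in("scene","side")]
o=np.hstack([cv2.resize(ims[0][150:300,190:390],(400,300)),cv2.resize(ims[1][190:340,310:510],(400,300))]);cv2.imwrite("pics/out.png",o)
# candidate final pose: peeler yaw psi, elevation 0
p=[.552,-.021,.15]
for psi in(0,-30,-60):
    c,q=cs(psi);ax=np.array([c,q,0]);t=50
    # tool z in peeler frame: angle from -z towards +x by (49-20)=29
    a,b=cs(29.5);Rm=rot(b*ax-a*np.array([0,0,1]),[-q,c,0]);print(psi);goto(np.array(p)-.08*ax,Rm)
```

```text
[-0.523  0.441  0.227  1.712 -0.203  1.341  1.349] [[-0.94   0.001 -0.342  0.481]
 [ 0.001  1.     0.001  0.182]
 [ 0.342  0.    -0.94   0.213]
 [ 0.     0.     0.     1.   ]]
0
shift [ -27.4 -202.9   73.1] turn [ -0.05 -49.54  -0.09] tcp [ 0.4812 -0.021   0.1337]
-30
shift [ -36.2 -167.5   69.8] turn [  2.51 -48.37  30.74] tcp [0.4907 0.0144 0.1337]
-60
shift [ -60.5 -141.5   61. ] turn [  5.05 -44.82  61.46] tcp [0.5166 0.0403 0.1337]
```

View pics/out.png

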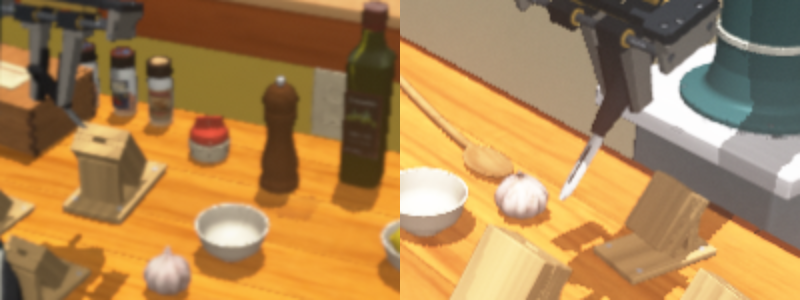

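Peeler is free of the stand, with the blade tip at about side px (392,288). Turn it level and carry it over.

Call:
apply_moves(
  plan=[
    [0,0,-30,0.2,-8,0,0],
    [0,0,-40,0.5,-16,0,0],
    [0,-20,-40,0.7,-24,3,0],
    [-10,-50,-30,1.2,-30,10,0],
    [-18,-80,-10,1.6,-36,16,0],
    [-25,-110,10,2,-41,22,0],
    [-30,-140,30,2.3,-45,27,0],
    [-36,-167,40,2.5,-48.4,30.7,0],
    [-36,-167,50,2.5,-48.4,30.7,0],
    [-36,-167.5,60,2.5,-48.4,30.7,0],
    [-36.2,-167.5,69.8,2.5,-48.4,30.7,0],
    [-36.2,-167.5,69.8,2.5,-48.4,30.7,0],
    [-36.2,-167.5,69.8,2.5,-48.4,30.7,0],
    [-36.2,-167.5,69.8,2.5,-48.4,30.7,0],
    [-36.2,-167.5,69.8,2.5,-48.4,30.7,0],
  ],
)

```text
t: 6.7
ee_pos: [0.4911, 0.0144, 0.1341]
ee_rot: [0.246, 0.25, 0.934, -0.066]
wrist_force: [0.5, -1.0, -0.2]
grip_width: 0.022
finger_force: 40.0
```

Run:
```python
from h import *
s=r.get_state();print(s["joints"].round(3),tool(s).round(3))
ims=[r.capture(n)[:,:,::-1] for n in("scene","side")]
for n,i in zip(("sc3","sd3"),ims):cv2.imwrite(f"pics/{n}.png",i)
o=np.hstack([cv2.resize(ims[0][175:325,220:420],(400,300),interpolation=0),cv2.resize(ims[1][170:320,250:450],(400,300),interpolation=0)]);cv2.imwrite("pics/hold.png",o)
```

```text
[-0.813  0.204  0.504  2.39   0.924  0.359 -0.128] [[-0.754  0.5    0.427  0.491]
 [ 0.435  0.866 -0.246  0.014]
 [-0.493  0.001 -0.87   0.134]
 [ 0.     0.     0.     1.   ]]
```

View pics/hold.png

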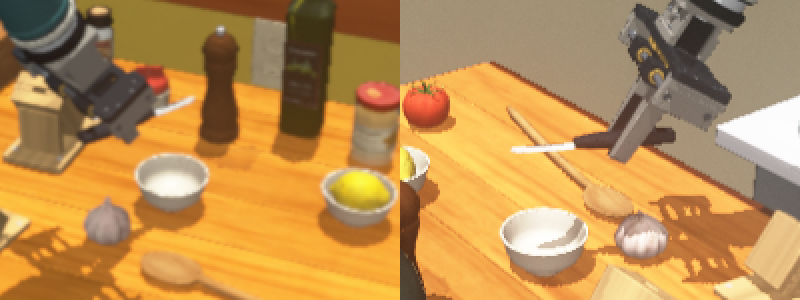

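Peeler is held nearly level, with its blade (side crop 513–577, row 148) over the empty dish and its shadow inside it. Measure level and position.

Run:
```python
from m import *
white=lambda i,h:(h[...,1]<60)&(h[...,2]>120)
b=comp("sd3",(300,236,342,252),white);a=comp("sc3",(290,218,322,236),white)
for n,p in(("sc",a),("sd",b)): print(n,len(p),p.min(0),p.max(0))
def ext(p,right):
    c=p.mean(0);v=np.linalg.svd(p-c,full_matrices=False)[2][0];v*=np.sign(v[0])*(1 if right else -1)
    t=(p-c)@v;return c+v*(t.max()+.5),c+v*(t.min()-.5)
ta,ra=ext(a,True);tb,rb=ext(b,False);print(ta,ra,tb,rb)
tip,e=tri(ray("scene",ta),ray("side",tb));print("tip",tip.round(4),e)
root,e=tri(ray("scene",ra),ray("side",rb));print("root",root.round(4),e)
# handle butt in side view
d=comp("sd3",(365,225,400,248),lambda i,h:i.max(2)<90);print(d.min(0),d.max(0))
c,s=cs(-30);ax=np.array([c,s,0]);T=tool(r.get_state());g=T[:3,3]-T[:3,2]*r.pinch_z
print("handle g",g.round(4),"expect tip",(g+.115*ax).round(4),proj("side",g+.115*ax),proj("scene",g+.115*ax),"butt",proj("side",g-.055*ax),"front",proj("side",g+.05*ax))
```

```text
sc 62 [297. 224.] [316. 232.]
sd 102 [306. 241.] [337. 246.]
[316.59967168 224.24418883] [296.33672326 230.55147185] [305.47650363 244.62707947] [337.54242113 242.68546432]
tip [ 0.5819 -0.0389  0.1417] [np.float64(2.3156685354366642e-05), np.float64(2.31566853542828e-05)]
root [ 0.5283 -0.0048  0.1448] [np.float64(0.002129688201490602), np.float64(0.0021296882014905146)]
[372. 234.] [386. 241.]
handle g [0.483  0.019  0.1503] expect tip [ 0.5825 -0.0385  0.1503] [305.27734208 240.9849338 ] [316.5933179  221.08973566] butt [387.54707139 236.72345852] front [337.10081495 239.33651893]
```

Blade middle is at (0.552,-0.021), right over the dish, but the nose is about 3° low. Correct the pitch and height.

Call:
apply_moves(
  plan=[
    [-0.5,0,-1,0,-1.5,0,0],
    [-1.2,0,-2.2,0,-3,0,0],
    [-1.2,0,-2.2,0,-3,0,0],
    [-1.2,0,-2.2,0,-3,0,0],
    [-1.2,0,-2.2,0,-3,0,0],
    [-1.2,0,-2.2,0,-3,0,0],
  ],
)

```text
t: 7.4
ee_pos: [0.4908, 0.0143, 0.1363]
ee_rot: [0.27, 0.248, 0.927, -0.072]
wrist_force: [-0.6, -0.6, -0.2]
grip_width: 0.0219
finger_force: 40.0
```

Run:
```python
from m import *
s=r.get_state();print(s["joints"].round(3),np.abs(s["joint_velocities"]).max(),tool(s)[:3,2].round(4))
for n,k in(("scene","sc4"),("side","sd4")):cv2.imwrite(f"pics/{k}.png",r.capture(n)[:,:,::-1])
white=lambda i,h:(h[...,1]<60)&(h[...,2]>120)
b=comp("sd4",(300,230,342,250),white);a=comp("sc4",(290,212,322,236),white);print(len(a),len(b))
def ext(p,right):
    c=p.mean(0);v=np.linalg.svd(p-c,full_matrices=False)[2][0];v*=np.sign(v[0])*(1 if right else -1)
    t=(p-c)@v;return c+v*(t.max()+.5),c+v*(t.min()-.5)
ta,ra=ext(a,True);tb,rb=ext(b,False)
tip,e=tri(ray("scene",ta),ray("side",tb));root,e2=tri(ray("scene",ra),ray("side",rb));print(tip.round(4),e,root.round(4),e2)
d=comp("sd4",(365,222,400,248),lambda i,h:i.max(2)<90)
print(tb,rb,d.min(0),d.max(0),d[d[:,0]>d[:,0].max()-6].mean(0))
c,q=cs(-30);ax=np.array([c,q,0]);L=tip-.035*ax
for t in(-.165,-.17,0): print(proj("side",tip+t*ax))
# handle edges level: column-wise mid of the handle, back part
for u in range(372,387,3): print(u,d[d[:,0]==u][:,1].mean(),end=" ")
```

```text
[-0.884  0.207  0.548  2.419  1.101  0.364 -0.329] 0.004485638405147469 [ 0.4654 -0.2685 -0.8434]
73 101
[ 0.5813 -0.038   0.1491] [np.float64(0.0010506565565367371), np.float64(0.001050656556536664)] [ 0.5278 -0.0041  0.149 ] [np.float64(0.0010688353774971461), np.float64(0.001068835377497254)]
[305.48764984 241.13937069] [337.52408171 240.68154346] [372. 234.] [387. 241.] [384.         237.20588235]
[385.74456616 237.27123879]
[388.11632161 237.14812211]
[305.9290657  241.41387074]
372 241.0 375 239.0 378 237.5 381 237.5 384 237.0
```

```bash
python3 -c "
from cell import r
print(r.sign_off())"
```

```text
the job is handed in; nothing more can be done
None
```

I drew the peeler from its stand and handed the job in at about 7.5 s with it held still and level; the blade's middle measured within about 1 mm of the empty dish's centre, 149 mm above the worktop. I saw no sign that the lemon, garlic or tomato was disturbed.

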